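# Clear the soldering board: offcut to scrap tin, brass coupling to mug

### The job

The brazing is done, so clear up the soldering board: drop the short offcut of square steel tube into the red scrap tin, and the brass hexagonal coupling into the blue mug where the good fittings are kept. Leave the tin and the mug standing upright where they are.

Things in the scene. Friction and masses are not known exactly. Their poses are not given: they have to be found in the camera images.
- offcut_center (a point): Short offcut of square steel tube, bright grey, 60 mm long, 20 x 20 mm in section, about 70 g, lying flat on the pale soldering board (a fixed slab 6 mm thick on the bench, 180 mm in x by 500 mm in y). The point is its centre, 10 mm above the board; x runs along its length, y across it (level), z up. A much longer (200 mm) tube of the same section lies apart on the bench; it is not the offcut.
- brass_coupling_center (a point): Brass hexagonal coupling (yellow metal), standing upright on the same board: 36 mm tall, 24 mm across flats, about 105 g, with a dark bore in its top. The point is its centre, 18 mm above the board; z runs along its height, x is square to one pair of flats (the other pairs at 60 and 120 degrees from it). A dark grey steel coupling of the same shape and size stands on the board too; it is not the one meant.
- scrap_tin: Red open-topped sheet-metal scrap tin, loose on the bench, 0.5 kg: outside 110 mm along its x, 130 mm along its y, 60 mm tall, walls and floor 4 mm. Origin at the centre of its underside, z up through the open top.
- mug: Blue open mug, loose on the bench, 0.35 kg: outer rim diameter 90 mm, wall 4 mm, 80 mm tall, handle on its +y side. Origin at the centre of its underside, z up through the mouth.
There are look-alikes about, which are no part of the job. Of the things like the part that bears offcut_center, leave any that is turquoise; of the rest the smaller one is meant.

How it is judged:
By the outcome, as a careful person would: the job done as asked, in the order asked, and still so for the second after the job is handed in, with the robot touching nothing.
It also fails if it takes over 50 s, if anything falls off the work surface, if the arm or the gripper's body presses on something with over 40 N, if the wrist force passes 120 N, or if a joint passes its speed limit or range.

### The arm

A 6-joint arm with a two-finger parallel gripper is mounted at the origin on the work surface. World frame = base frame: x ahead of the robot, y to its left, z up, the work surface at z = 0. Lengths are in m, angles in rad, forces in N, time in s.
With the tool pointing down it reaches from about 0.35 to 0.85 m from the base axis. Payload 8.1 kg.
Tool frame: the origin (TCP) lies at the very end of the fingers, on their centre line; the grasp point (between the pads) lies 19 mm behind it (hold_point_z is the distance from the TCP to the grasp point, in m); y points along the fingers, x is the direction in which the jaws open and shut, and the axes are right-handed (so a half turn about y gives the same grasp; the last joint's range is limited). The gripper opens to 85 mm and grips with 20 to 120 N. Pads are 22 mm wide; open, the fingers measure 114 mm over their backs; the gripper's body (76 mm by 85 mm) begins 54 mm behind the grasp point. The pads swing forward as they close: fully open they stand 13 mm farther back than shut.
Start: joints at [-1.199, 0.13, 1.488, -0, 1.523, -0.085], TCP at [0.265, -0.538, 0.231] pointing down, gripper open.
Joint ranges: [-2.96, 2.96], [-0.89, 2.26], [0.02, 2.5], [-1.34, 4.48], [0, 2.73], [-2.66, 2.66]. Speed limits (rad/s): [2.39, 2.39, 2.79, 3.14, 3.14, 3.14].

### API

Orientations are given as [roll, pitch, yaw] about the fixed x, y, z axes, in that order (R = Rz(yaw) Ry(pitch) Rx(roll)).
In Python, from station import goto, line_to, set_joints, gripper_open, grab, dwell, solve_ik, capture, camera_model, IKError, job_done, find_in, read_time_s, read_qpos, read_qd, read_joint_efforts, read_tool_pos, read_eef_rot, read_contact_force, read_moment, read_grip_width, hold_point_z gives the robot as it stands. Calls block until the motion is done:
- goto(position, orientation): joint-space move of the TCP to a pose.
- line_to(position, velocity=0.15, ori=None, max_force=None): straight line of the TCP; ori=None keeps the orientation; velocity is the mean speed in m/s. With max_force (N) it stops when the force on the tool has changed by that much, and returns True; else False.
- set_joints(angles): joint-space move.
- gripper_open() and grab(newtons=None): open the fingers fully, or close them until they stop; newtons is the grip in N (None keeps the last).
- dwell(seconds).
- solve_ik(position, orientation): joint angles nearest the present ones, or None.
- capture(name): name is "scene" or "top"; returns (picture, depth): 480x640x3 uint8, red, green, blue; 480x640 float32, m along the optical axis (not along the pixel's ray), 0 where there is no reading.
- camera_model(name): a dict with "fx", "fy", "cx", "cy" (pixels), "k1" (the pictures are not rectified: a ray, as slopes to the right and down, at radius r is drawn at 1 + k1 r^2 times it, then the intrinsics apply), "rvec" (rotation vector, rad) and "tvec" (3), from world to camera coordinates, as OpenCV has them. Camera axes: x right, y down, z forward; pixel columns grow to the right and rows downward; lengths in m; the calibration is good to about 2 mm. A picture is of the moment at which its call begins. camera_model takes no time and is no camera call.
A pose or a line that the arm cannot do raises IKError and nothing moves.
- job_done(): hands the job in, once; it reports no verdict.
Trained networks look in the newest picture that a camera, given by its name, has taken for a name from the list of things; names that differ only in an ending like _2 or _b are one class to them, and where a whole thing is asked for, a point or a joint stands for the part that bears it (a point fixed in the world has none). Each returns a list of dicts, best first, with "confidence" (0 to 1); they miss things now and then, are a little off and sometimes report something else, mostly with a low value. They report only what shows in the picture. A call takes as long as a camera call. They do not tell look-alikes from the thing itself.
- find_in(query, camera): "extent" ([left, top, width, height] in pixels, round what is visible of it).
Readings, each from a call of its own:
- read_time_s(): time.
- read_qpos(): joint angles.
- read_qd(): joint speeds.
- read_joint_efforts(): joint torques, N m.
- read_tool_pos(): TCP position.
- read_eef_rot(): TCP orientation.
- read_contact_force(): force on the tool from outside, world axes, zero at the start.
- read_moment(): the same for the moment, N m.
- read_grip_width(): finger opening in m.
Only numpy, scipy, OpenCV 4.12 (cv2) and the standard library are available. Lean on these libraries where they do the work, as an engineer would, in place of code of your own. Each camera call takes 0.05 s, during which the arm holds its last target.

## Working session

There is one attempt and no reset: what is moved stays moved. The work goes in short steps, each a Python script; the robot and the scene stay as the last script left them, time stands still between calls to the robot, and variables do not carry over. Pictures are saved under pics/ and viewed, and the job is handed in when it is done.

```bash
mkdir -p pics; ls
python3 - <<'E'
from station import *
import cv2,numpy as np
for c in("scene","top"):
    p,d=capture(c); cv2.imwrite(f"pics/{c}0.png",p[:,:,::-1]); np.save(f"pics/{c}0.npy",d)
    m=camera_model(c); print(c,m)
    for q in("offcut_center","brass_coupling_center","scrap_tin","mug"):
        print(q,[(round(x["confidence"],2),[round(float(v)) for v in x["extent"]]) for x in find_in(q,c)])
print(read_time_s(),hold_point_z, read_eef_rot())
E
```

```text
pics
scene {'fx': 563.7787692675282, 'fy': 563.7787692675282, 'cx': 314.50399413706293, 'cy': 242.19126875020825, 'k1': -0.07151306571107358, 'rvec': array([ 1.96514996,  1.48781175, -0.61122012]), 'tvec': array([-0.19955472, -0.30363265,  1.23265461])}
offcut_center [(0.97, [410, 165, 35, 20]), (0.88, [317, 152, 44, 30]), (0.81, [275, 232, 35, 22]), (0.7, [187, 317, 102, 92])]
brass_coupling_center [(0.81, [158, 238, 15, 32])]
scrap_tin [(0.71, [324, 296, 111, 96])]
mug [(0.6, [188, 320, 103, 93])]
top {'fx': 453.23598234659727, 'fy': 453.23598234659727, 'cx': 321.40160158828775, 'cy': 242.61563503204906, 'k1': 0.00897442782287864, 'rvec': array([ 2.06368093, -2.12994366,  0.26601573]), 'tvec': array([0.08943605, 0.50218348, 0.75020458])}
offcut_center [(0.84, [248, 354, 54, 23]), (0.8, [164, 325, 38, 14]), (0.74, [326, 258, 33, 21])]
brass_coupling_center [(0.68, [442, 274, 19, 12])]
scrap_tin [(0.59, [267, 120, 76, 71])]
mug [(0.68, [369, 123, 69, 61])]
0.5 0.0187 [-1.57078611e+00  9.06020281e-05 -1.11403346e+00]
```

View pics/scene0.png

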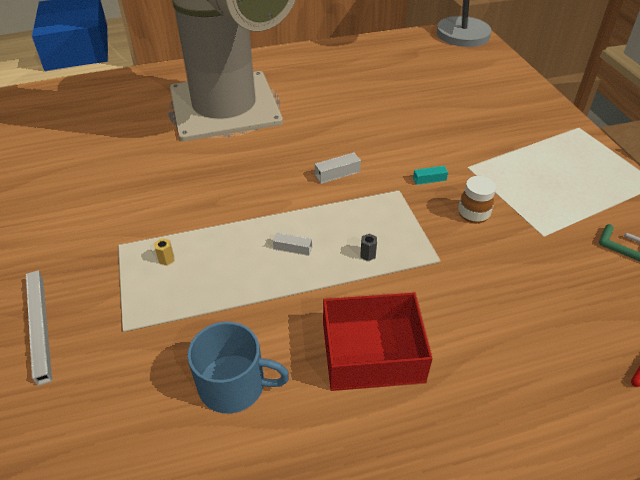

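View pics/top0.png

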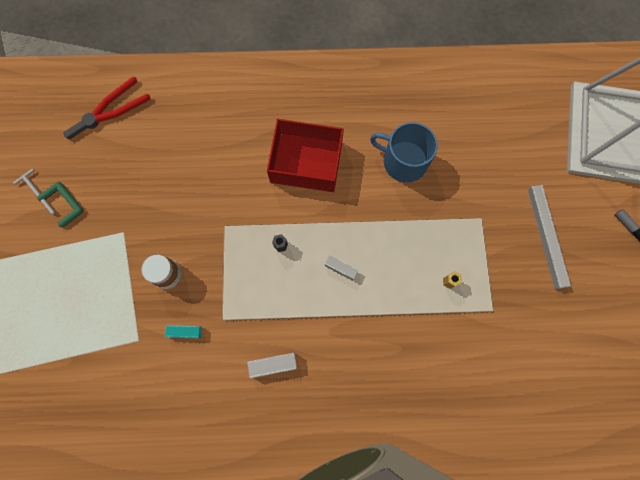

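The scene picture shows three offcut-like parts: grey on the board (293,243; top 341,268), a larger grey one on the bench (338,168; top 272,366) and a turquoise one (431,175; top 183,332). The task says to leave the turquoise one and take the smaller of the rest, so the grey one on the board is meant. The long tube at (38,327) is excluded. Of the couplings, the brass one (165,252; top 453,280) is meant, and the dark steel one (369,247; top 280,243) is not.

Next I'll confirm both in an enlarged crop and measure them.

```bash
cat > h.py <<'E'
import numpy as np,cv2
from station import *
def cam(c):
    m=camera_model(c);K=np.array([[m["fx"],0,m["cx"]],[0,m["fy"],m["cy"]],[0,0,1]]);D=np.array([m["k1"],0,0,0,0.])
    return K,D,cv2.Rodrigues(m["rvec"])[0],np.array(m["tvec"])
def rays(c,uv):
    K,D,R,t=cam(c); p=cv2.undistortPoints(np.asarray(uv,float).reshape(-1,1,2),K,D)[:,0]
    return np.c_[p,np.ones(len(p))],R,t
def onplane(c,uv,z):
    r,R,t=rays(c,uv); o=-R.T@t; w=r@R; return o+w*((z-o[2])/w[:,2])[:,None]
def cloud(c,d,box):
    l,t0,w,h=box; v,u=np.mgrid[t0:t0+h,l:l+w]; dd=d[v,u].ravel(); uv=np.c_[u.ravel(),v.ravel()]
    r,R,t=rays(c,uv); P=(r*dd[:,None]-t)@R; k=dd>0
    return P[k],uv[k]
E
python3 - <<'E'
from h import *
P={c:cv2.imread(f"pics/{c}0.png") for c in("scene","top")}; D={c:np.load(f"pics/{c}0.npy") for c in P}
bx={"offcut":{"top":(316,248,54,44),"scene":(262,222,60,42)},"big":{"top":(238,345,70,40),"scene":(305,145,66,44)},"brass":{"top":(430,260,45,40),"scene":(145,228,40,50)},"steel":{"top":(262,225,40,40),"scene":(350,225,40,44)},"tin":{"top":(255,110,100,95)},"mug":{"top":(360,110,85,85)}}
tiles=[]
for n,b in bx.items():
    for c,(l,t,w,h) in b.items():
        C,uv=cloud(c,D[c],(l,t,w,h)); 
        z=C[:,2]; print(n,c,"z pct",np.round(np.percentile(z,[2,10,50,90,98]),4))
        if n in("offcut","brass","big"): tiles.append(cv2.resize(P[c][t:t+h,l:l+w],(260,260),interpolation=cv2.INTER_CUBIC))
        thr={"offcut":.019,"big":.014,"brass":.034,"steel":.034,"tin":.045,"mug":.065}[n]
        S=C[z>thr]
        if len(S)>5:
            (cx,cy),(w_,h_),a=cv2.minAreaRect(S[:,:2].astype(np.float32)); print("   rect",round(cx,4),round(cy,4),round(w_,4),round(h_,4),round(a,1),"zmed",np.median(S[:,2]).round(4),len(S), "mean",S[:,:2].mean(0).round(4))
cv2.imwrite("pics/crop.png",np.vstack([np.hstack(tiles[:3]),np.hstack(tiles[3:])]))
E
```

```text
offcut top z pct [0.0033 0.0044 0.0064 0.0255 0.0276]
   rect 0.4672 0.0382 0.0599 0.0205 60.4 zmed 0.0261 365 mean [0.467  0.0382]
offcut scene z pct [0.0021 0.0031 0.005  0.0238 0.0255]
   rect 0.47 0.0386 0.0603 0.0233 60.3 zmed 0.0242 420 mean [0.4712 0.0384]
big top z pct [-0.0028 -0.0016  0.0008  0.0278  0.0294]
   rect 0.2963 0.1673 0.0273 0.0822 8.9 zmed 0.0274 761 mean [0.2963 0.1671]
big scene z pct [-0.004  -0.0029 -0.0009  0.0253  0.027 ]
   rect 0.2991 0.1684 0.0325 0.0836 8.6 zmed 0.0252 617 mean [0.3025 0.168 ]
brass top z pct [0.0033 0.0044 0.0065 0.0305 0.0434]
   rect 0.4361 -0.1641 0.0236 0.0277 24.6 zmed 0.042 174 mean [ 0.4356 -0.1631]
brass scene z pct [-0.0031 -0.0014  0.0045  0.033   0.0413]
   rect 0.4386 -0.1628 0.0295 0.0245 0.0 zmed 0.0404 190 mean [ 0.4404 -0.1625]
steel top z pct [0.0033 0.0044 0.0063 0.0338 0.0433]
   rect 0.5153 0.151 0.0273 0.0234 42.0 zmed 0.0419 160 mean [0.5148 0.1508]
steel scene z pct [0.0021 0.0031 0.0049 0.0354 0.0414]
   rect 0.5187 0.1511 0.0234 0.0276 72.1 zmed 0.0402 186 mean [0.5198 0.151 ]
tin top z pct [-0.0026 -0.0013  0.002   0.0455  0.0603]
   rect 0.6881 0.0983 0.1303 0.1118 79.2 zmed 0.058 962 mean [0.6892 0.1011]
mug top z pct [-0.0026 -0.0014  0.0014  0.0641  0.08  ]
   rect 0.6817 -0.0955 0.09 0.102 13.4 zmed 0.0765 692 mean [ 0.685  -0.0967]
```

View pics/crop.png

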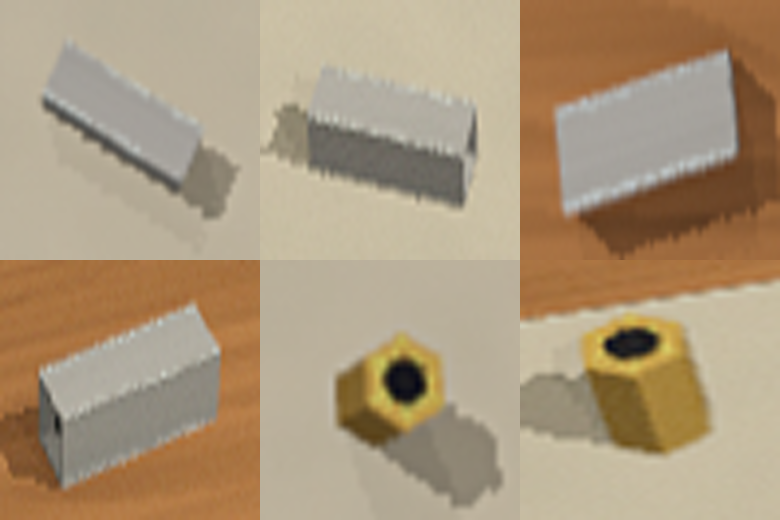

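Confirmed: the part on the board is 60×20 mm and the one on the bench about 82×27 mm, so the one on the board is the offcut. The yellow hexagon with a dark bore is the brass coupling. Now I'll refine the mug, tin and hexagon, and check IK.

Run:
```python
from h import *
from scipy.optimize import least_squares
D={c:np.load(f"pics/{c}0.npy") for c in("scene","top")}
for c,b,bt in(("top",(360,110,85,85),(255,110,100,95)),("scene",(180,312,115,105),(315,285,125,110))):
    C,_=cloud(c,D[c],b); S=C[(C[:,2]>.072)&(C[:,2]<.085)]
    f=least_squares(lambda p:np.hypot(S[:,0]-p[0],S[:,1]-p[1])-.043,[.685,-.097],loss="soft_l1",f_scale=.002)
    print(c,"mug",f.x.round(4),np.abs(f.fun).mean().round(4),len(S))
    C,_=cloud(c,D[c],bt); S=C[(C[:,2]>.052)&(C[:,2]<.066)]
    print("tin",cv2.minAreaRect(S[:,:2].astype(np.float32)))
for c,b in(("top",(430,260,45,40)),("scene",(145,228,40,50))):
    C,_=cloud(c,D[c],b); zt=np.percentile(C[:,2],97); S=C[C[:,2]>zt-.004][:,:2]
    r=[]
    for a in range(60):
        w=[np.ptp(np.percentile(S@[np.cos(t),np.sin(t)],[1,99])) for t in np.radians([a,a+60,a+120])]; r.append(sum(w))
    r=np.array(r); print(c,"hex best",r.argmin(),r.min().round(4),r.max().round(4),S.mean(0).round(4),len(S), [a for a in range(60) if r[a]<r.min()+.0012])
rp=-np.pi/2
for n,p,ys in(("off",[.4686,.0384,.0085],[-29.6,150.4]),("tin",[.6895,.098,.035],[39.2,-60.8,119.2,-140.8]),("brass",[.437,-.1635,.02],[24.6,84.6,-35.4,144.6,-155.4]),("mug",[.686,-.1,.085],[-90,-60,-30,0,30,60,90])):
    for y in ys:
        q=solve_ik(p,[rp,0,np.radians(y)]); print(n,y,None if q is None else np.round(q,2))
```

```text
top mug [ 0.6819 -0.101 ] 0.0012 467
tin ((0.6880086064338684, 0.0983361005783081), (0.1302340179681778, 0.11181745678186417), 79.16475677490234)
scene mug [ 0.6858 -0.1007] 0.0011 990
tin ((0.6904667019844055, 0.09941384196281433), (0.13103999197483063, 0.11200661957263947), 79.19353485107422)
top hex best 29 0.0707 0.0733 [ 0.436  -0.1639] 156 [12, 13, 14, 15, 16, 17, 18, 19, 20, 21, 22, 23, 24, 25, 26, 27, 28, 29, 30, 31, 32, 33, 34, 35, 36, 37, 38, 39, 40]
scene hex best 23 0.075 0.0775 [ 0.4398 -0.1626] 177 [15, 16, 17, 18, 19, 20, 21, 22, 23, 24, 25, 26, 27, 28, 29, 30, 31, 32, 33, 34, 35, 36]
off -29.6 [-0.03  0.02  2.04  0.    1.08  0.49]
off 150.4 [-0.03  0.02  2.04 -0.    1.08 -2.65]
tin 39.2 [ 0.07  0.54  1.36  0.    1.25 -0.62]
tin -60.8 [0.07 0.54 1.36 0.   1.25 1.13]
tin 119.2 [ 0.07  0.54  1.36 -0.    1.25 -2.01]
tin -140.8 [ 0.07  0.54  1.36 -0.    1.25  2.53]
brass 24.6 [-0.47 -0.01  2.04  0.    1.11 -0.9 ]
brass 84.6 [-0.47 -0.01  2.04 -0.    1.11 -1.94]
brass -35.4 [-0.47 -0.01  2.04  0.    1.11  0.15]
brass 144.6 None
brass -155.4 [-0.47 -0.01  2.04 -0.    1.11  2.24]
mug -90 [-0.22  0.48  1.34  0.    1.32  1.35]
mug -60 [-0.22  0.48  1.34  0.    1.32  0.83]
mug -30 [-0.22  0.48  1.34  0.    1.32  0.3 ]
mug 0 [-0.22  0.48  1.34  0.    1.32 -0.22]
mug 30 [-0.22  0.48  1.34  0.    1.32 -0.74]
mug 60 [-0.22  0.48  1.34  0.    1.32 -1.27]
mug 90 [-0.22  0.48  1.34 -0.    1.32 -1.79]
```

Run:
```python
from h import *
def o(y): return [-np.pi/2,0,np.radians(y)]
gripper_open()
goto([.4686,.0384,.13],o(-29.6)); print(read_time_s())
print(line_to([.4686,.0384,.0085],.12,max_force=15))
grab(40); print("w",read_grip_width(),read_tool_pos(),read_contact_force())
line_to([.4686,.0384,.14],.15); dwell(.2)
print("w",read_grip_width(),read_contact_force(),read_time_s())
p,d=capture("scene");cv2.imwrite("pics/s1.png",p[:,:,::-1])
```

```text
2.9333
False
w 0.01908579155046809 [0.46891685 0.03840142 0.00880925] [-0.63989081  0.24573357  2.13710517]
w 0.018895257079561363 [ 0.02525014 -0.55252375 -1.03800334] 5.9333
```

View pics/s1.png

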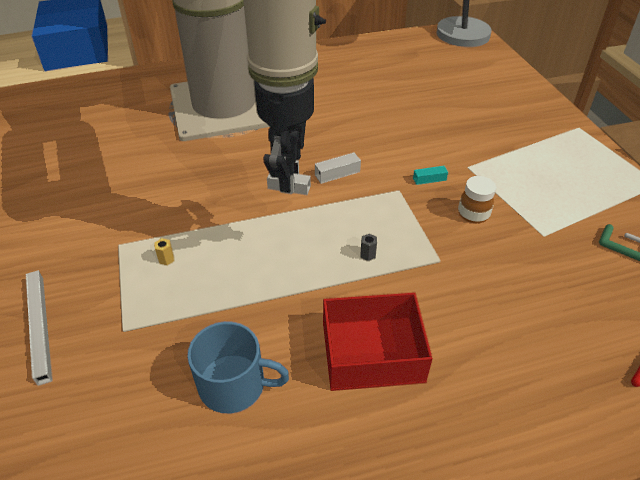

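The offcut is held near-centred in the jaws at (289,184) and its place on the board is empty. Next, into the tin along the diagonal.

Run:
```python
from h import *
def o(y): return [-np.pi/2,0,np.radians(y)]
T=[.6892,.0989]
goto(T+[.14],o(-60.8)); print(read_time_s(),read_grip_width())
print(line_to(T+[.032],.15,max_force=12),read_tool_pos())
gripper_open(); print(read_contact_force())
line_to(T+[.14],.2)
goto([.437,-.1635,.14],o(-35)); print(read_time_s(),read_grip_width())
p,d=capture("scene");cv2.imwrite("pics/s2.png",p[:,:,::-1])
```

```text
6.8917 0.01909245566856101
False [0.69012512 0.09891115 0.03354136]
[-1.08795451 -0.15789578 -1.04552343]
10.475 0.08523029247400365
```

View pics/s2.png

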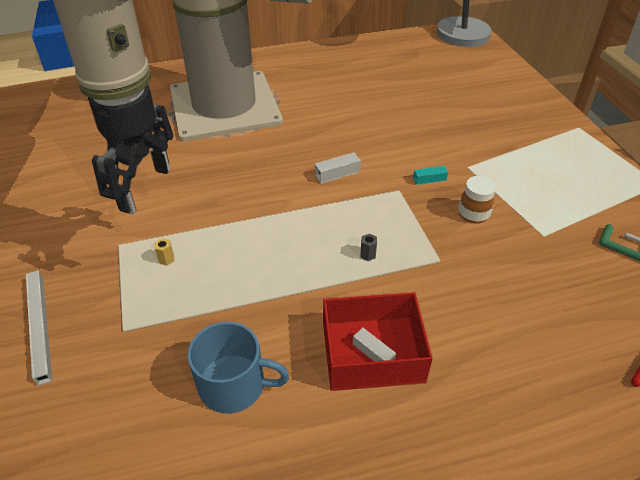

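The offcut lies in the tin at (374,345) and the tin has not moved. Brass coupling next.

Run:
```python
from h import *
B=[.437,-.1635]
print(line_to(B+[.020],.12,max_force=12),read_tool_pos())
grab(45); print("w",read_grip_width())
line_to(B+[.16],.15); dwell(.2)
print("w",read_grip_width(),read_contact_force(),read_time_s())
for c in("scene","top"):
    p,d=capture(c);cv2.imwrite(f"pics/{c}3.png",p[:,:,::-1])
```

```text
False [ 0.43770903 -0.16380487  0.02080087]
w 0.02318105684593332
w 0.022965972625780103 [-0.04383299 -0.5662309  -1.34209366] 13.55
```

View pics/scene3.png

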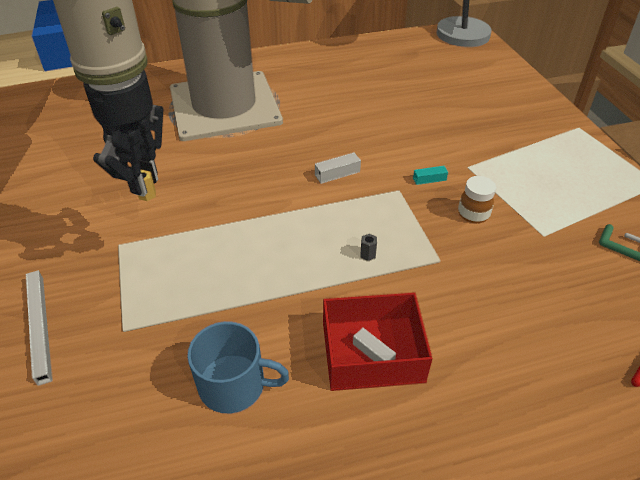

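The brass coupling is held upright in the jaws at (147,186). Now over the mug, releasing with the fingertips just above the rim.

Run:
```python
from h import *
def o(y): return [-np.pi/2,0,np.radians(y)]
M=[.6839,-.1008]
goto(M+[.16],o(-13)); print(read_time_s(),read_grip_width())
print(line_to(M+[.085],.12,max_force=12),read_tool_pos())
dwell(.3); gripper_open()
line_to(M+[.2],.2)
goto([.42,-.25,.25],o(-35)); print(read_time_s())
for c in("scene","top"):
    p,d=capture(c);cv2.imwrite(f"pics/{c}4.png",p[:,:,::-1])
    print([(round(x["confidence"],2),np.round(x["extent"])) for q in("brass_coupling_center","scrap_tin","mug") for x in find_in(q,c)])
```

```text
14.65 0.023044584131510677
False [ 0.68438093 -0.10105002  0.08596885]
18.2583
[(0.65, array([219., 360.,  18.,  22.])), (0.53, array([187., 320., 101.,  93.])), (0.96, array([320., 294., 113.,  97.])), (0.96, array([187., 319., 104.,  92.]))]
[(0.75, array([397., 148.,  16.,  16.])), (0.82, array([271., 118.,  71.,  74.])), (0.68, array([372., 122.,  68.,  61.]))]
```

View pics/scene4.png

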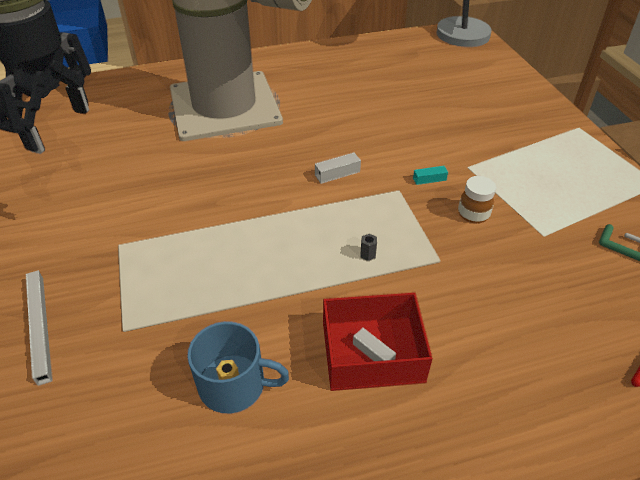

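View pics/top4.png

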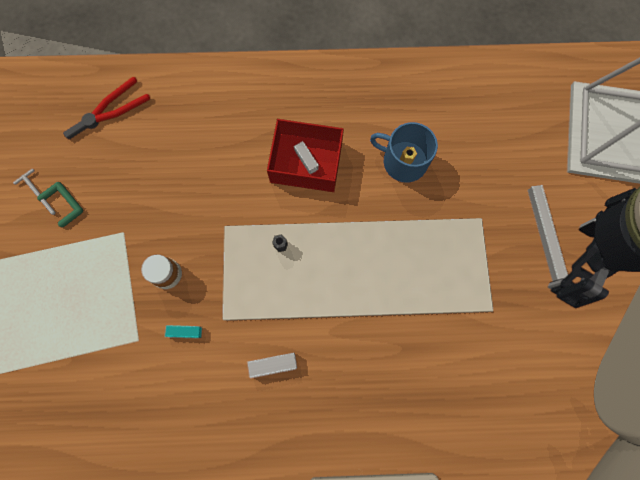

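The brass coupling stands in the mug (scene 227,369; top 410,154) and the offcut lies in the tin (374,345; top 306,158). Both containers are upright and unmoved, and the gripper is clear, so I'm handing in.

```bash
python3 -c "
from station import *
job_done(); print(read_time_s())"
```

```text
the job is handed in; nothing more can be done
the job is handed in; nothing more can be done
```

The soldering board is cleared: the 60 mm grey offcut went into the red scrap tin first, then the brass coupling into the blue mug. I handed the job in about 18.5 s into the 50 s allowed.

My last pictures, from both cameras, showed:
- **Parts:** the offcut lies inside the tin, and the coupling stands inside the mug.
- **Containers:** the tin and the mug are upright where they were.
- **Look-alikes:** the larger grey piece, the turquoise piece, the steel coupling and the long tube are untouched.
- **Robot:** the gripper was open and well clear of everything.

- **Camera disagreement:** the two cameras differed by about 3 mm in x, so I averaged them.
- **False detection:** in the last scene picture, the network also reported the whole mug as a coupling, at lower confidence. I took that as a false detection.
- **Forces:** none of the force-limited moves stopped early. I read the forces only at a few points rather than throughout.

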